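# Dispense one screw cap and nudge it aside

### The job

Press the red plunger of the cap dispenser fully down once and let it spring back, so that it pushes a single blue screw cap out of the slot onto the white plate. Then push that cap aside with the fingers, sliding it along the plate, until it lies wholly on the green disc; do not lift any cap or tip it over. Leave the other caps in the dispenser and the vials, crucible and weight where they stand.

Things in the scene. Friction and masses are not known exactly. Their poses are not given: they have to be found in the camera images.
- dispenser: cap dispenser, fixed; origin on the bench under the magazine axis; -x: caps come out, +x: to the plunger, z up. White plate, top at z = 4 mm, x -0.148 to 0, y +-0.16, 6 mm high lip along its front edge. Clear square magazine 53 mm wide, front face x = -0.025, top z = 56 mm, 18 mm high slot at its front foot. Grey plunger housing x 0.026 to 0.104, 60 mm wide, 59 mm high; bush round the stem to z = 64 mm
- plunger_top (a point): centre of the top face of the red mushroom plunger knob (34 mm diameter), 66 mm behind the magazine axis (dispenser +x) and 96 mm above the bench when up; it moves with the plunger
- plunger (a joint): plunger travel in m: 0 up, 0.022 fully down; sprung back up. About 3 N to start, 8 to 12 N to hold down. It drives a pusher that slides 57 mm out under the magazine and back: at full stroke the lowest cap is out of the slot, its centre about 48 mm in front of the magazine axis (a quick stroke throws it farther); the next cap drops once the plunger is up
- magazine (a point): fixed point on the magazine axis at the middle of the lowest cap's place, 11 mm above the bench
- cap_low_center (a point): centre of the lowest blue screw cap, the one that comes out: solid round cap 36 mm diameter, 14 mm high, about 20 g, lying flat; centre 7 mm above its underside, cap axis z up
- cap_mid_center (a point): centre of the second cap in the stack (same kind); it drops to the lowest place after the stroke
- cap_top_center (a point): centre of the uppermost cap in the stack (same kind)
- pad_green: the green disc, a flat mark 90 mm in diameter on the white plate (no step to speak of), to the left or right of the slot; origin at its centre on the plate's top. The cap belongs here
- pad_orange: the orange disc, the same size, on the other side of the slot; not the goal
- vial_blue: bystander, loose: glass vial with blue cap, 27 mm diameter, 59 mm high; origin under its centre
- vial_red: bystander, loose: glass vial with red cap, 27 mm diameter, 59 mm high; origin under its centre
- crucible: bystander, loose: white porcelain crucible, 40 mm diameter, 30 mm high; origin under its centre
- weight: bystander, loose: brass-coloured knobbed weight, 22 mm diameter, 31 mm high; origin under its centre

How it is judged:
On the way, in this order (a step that is already met when the one before it is completed fails the run):
1. the plunger is pressed fully down (value of joint plunger above 0.018 m).
2. the plunger is up again and one cap lies in front of the slot (value of joint plunger below 0.004 m and x of cap_low_center in the frame of dispenser below -0.04 m and angle between cap_low_center's own z axis and vertical below 0.1 rad), for 0.1 s.
3. the cap lies on the green disc (horizontal distance between cap_low_center and pad_green below 0.027 m and angle between cap_low_center's own z axis and vertical below 0.1 rad and height (world z) of cap_low_center below 0.014 m and linear speed of cap_low below 0.02 m/s), for 0.2 s.
At the end, for the whole second after the job is handed in: The ejected cap lies flat and at rest, its centre within 27 mm of the green disc's centre (wholly on it); the plunger is up (within 4 mm); the second cap lies in the lowest place of the magazine (within 8 mm), the third above it (within 11 mm sideways), both flat (0.15 rad) (all of step 3 and value of joint plunger below 0.004 m and distance between cap_mid_center and magazine below 0.008 m and angle between each of cap_mid_center, cap_top_center's own z axis and vertical below 0.15 rad and horizontal distance between cap_top_center and magazine below 0.011 m); the robot touches nothing.
It fails at once if a second cap is pushed out of the magazine (x of any of cap_mid_center, cap_top_center in the frame of dispenser below -0.015 m).
It fails at once if a cap is lifted (height (world z) of cap_low_center above 0.021 m or height (world z) of cap_mid_center above 0.035 m or height (world z) of cap_top_center above 0.049 m).
It fails at once if the dispensed cap is tipped over (angle between cap_low_center's own z axis and vertical above 0.6 rad).
It fails at once if a vial, the crucible or the weight is disturbed (moved over 15 mm) (distance of any of vial_blue, vial_red, crucible, weight from where it was at the start of the episode above 0.015 m).
It also fails if it takes over 48 s, if anything falls off the work surface, if the arm or the gripper's body presses on something with over 40 N, if the wrist force passes 120 N, or if a joint passes its speed limit or range.

### The arm

A 6-joint arm with a two-finger parallel gripper is mounted at the origin on a cart in front of the work surface, level with it; the furniture and walls round the work are solid. World frame = base frame: x ahead of the robot, y to its left, z up, the work surface at z = 0. Lengths are in m, angles in rad, forces in N, time in s.
With the tool pointing down it reaches from about 0.275 to 0.75 m from the base axis. Payload 10.2 kg.
Tool frame: the origin (TCP) lies midway between the tips of the shut fingers; the grasp point (between the pads) lies 19 mm behind it (env.hold_point_z is the distance from the TCP to the grasp point, in m); x points along the fingers, z is the direction in which the jaws open and shut, and the axes are right-handed (so a half turn about x gives the same grasp; the last joint's range is limited). The gripper opens to 85 mm and grips with 20 to 120 N. Pads are 22 mm wide; open, the fingers measure 114 mm over their backs; the gripper's body (76 mm by 85 mm) begins 54 mm behind the grasp point. The pads swing forward as they close: fully open they stand 13 mm farther back than shut.
Start: joints at [-0.223, 0.313, 1.498, -0, 1.331, -0.223], TCP at [0.525, -0, 0.231] pointing down, gripper open.
Joint ranges: [-2.94, 2.94], [-0.97, 2.17], [0.19, 2.56], [-1.23, 4.37], [0.02, 3.11], [-2.88, 2.88]. Speed limits (rad/s): [2.39, 2.39, 3.01, 3.14, 3.14, 3.14].

### API

Orientations are given as a unit quaternion [x, y, z, w].
In Python, from bench import env, kinematics, monitor, eyes, job gives the robot as it stands. The module is installed in compiled form; this text tells all that it offers. Calls block until the motion is done:
- env.reach(position, orientation): joint-space move of the TCP to a pose.
- env.movel(position, velocity=0.15, frame=None, guard=None): straight line of the TCP; frame=None keeps the orientation; velocity is the mean speed in m/s. With guard (N) it stops when the force on the tool has changed by that much, and returns True; else False.
- env.set_joints(angles): joint-space move.
- env.release() and env.close_gripper(effort=None): open the fingers fully, or close them until they stop; effort is the grip in N (None keeps the last).
- env.hold(seconds).
- kinematics.ik(position, orientation): joint angles nearest the present ones, or None.
- monitor.sense(): the state.
- eyes.grab_frame(name): name is "scene" or "side" or "wrist"; returns a dict with "frame" (400x640x3 uint8, red, green, blue), "mtx" (3x3 intrinsics, pixels), "view" (4x4, takes a point from world to camera coordinates). Camera axes: x right, y down, z forward; pixel columns grow to the right and rows downward; lengths in m; the calibration is good to about 2 mm. A picture is of the moment at which its call begins. There is no depth.
A pose or a line that the arm cannot do raises env.MotionError and nothing moves.
- job.hand_in(): hands the job in, once; it reports no verdict.
The state is a dict: "clock": time; "joints": joint angles; "qvel": joint speeds; "joint_efforts": joint torques, N m; "position": TCP position; "ee_rot": TCP orientation; "contact_force": force on the tool from outside, world axes, zero at the start; "ft_torque": the same for the moment, N m; "finger_gap": opening from 0.0 (shut) to 1.0 (fully open).
Only numpy, scipy, OpenCV 4.12 (cv2) and the standard library are available. Lean on these libraries where they do the work, as an engineer would, in place of code of your own. Each camera call takes 0.05 s, during which the arm holds its last target. There are 200 camera calls.

## Working session

There is one attempt and no reset: what is moved stays moved. The work goes in short steps, each a Python script; the robot and the scene stay as the last script left them, time stands still between calls to the robot, and variables do not carry over. Pictures are saved under pics/ and viewed, about 8 in all and at most 12, crops included, and the job is handed in when it is done.

```bash
mkdir -p pics; python3 - <<'E'
from bench import env, monitor, eyes
import cv2,numpy as np,pickle
d={n:eyes.grab_frame(n) for n in("scene","side","wrist")}
pickle.dump(d,open('f0.pkl','wb'))
for n in d: cv2.imwrite(f'pics/0{n}.png',d[n]["frame"][:,:,::-1]); print(n,np.round(d[n]["mtx"],1).tolist(),np.round(d[n]["view"],3).tolist())
s=monitor.sense();print(s)
E
```

```text
scene [[505.2, 0.0, 311.7], [0.0, 505.2, 203.8], [0.0, 0.0, 1.0]] [[-0.575, -0.818, 0.003, 0.366], [-0.392, 0.273, -0.878, 0.281], [0.718, -0.507, -0.478, 0.73], [0.0, 0.0, 0.0, 1.0]]
side [[405.2, 0.0, 318.3], [0.0, 405.2, 193.6], [0.0, 0.0, 1.0]] [[0.997, 0.071, 0.002, -0.578], [0.036, -0.491, -0.87, 0.085], [-0.061, 0.868, -0.492, 0.961], [0.0, 0.0, 0.0, 1.0]]
wrist [[299.9, 0.0, 319.3], [0.0, 299.9, 195.1], [0.0, 0.0, 1.0]] [[1.0, -0.001, 0.001, -0.526], [-0.001, -0.96, 0.28, -0.036], [0.001, -0.28, -0.96, 0.378], [0.0, 0.0, 0.0, 1.0]]
{'clock': 0.15, 'joints': array([-2.23387187e-01,  3.13343613e-01,  1.49827147e+00, -4.24263609e-06,
        1.33100066e+00, -2.23398519e-01]), 'qvel': array([-0.00140758, -0.00296374, -0.00185363, -0.00041351,  0.00138419,
        0.00197942]), 'joint_efforts': array([ 1.79854873e-03, -4.12368500e+01, -2.59796566e+01, -1.57318855e-04,
        3.17765021e-03, -3.62555340e-05]), 'position': array([5.24802234e-01, 3.84103832e-05, 2.30851857e-01]), 'ee_rot': array([7.43503683e-05, 7.07459740e-01, 8.30772568e-05, 7.06753637e-01]), 'contact_force': array([-0.05459295, -0.05714103,  0.66674439]), 'ft_torque': array([ 0.02851384, -0.00415813, -0.01377368]), 'finger_gap': 0.9995927528500571}
```

View pics/0scene.png

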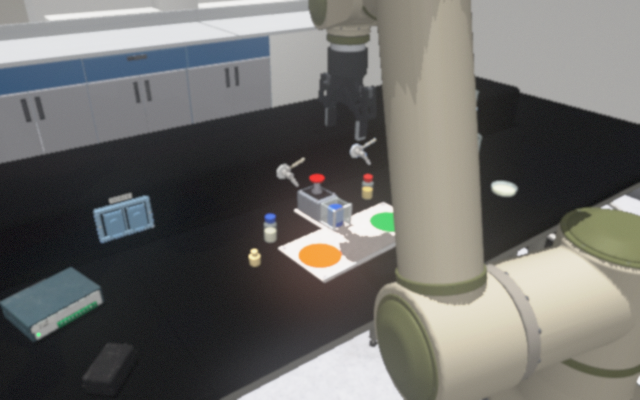

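View pics/0side.png

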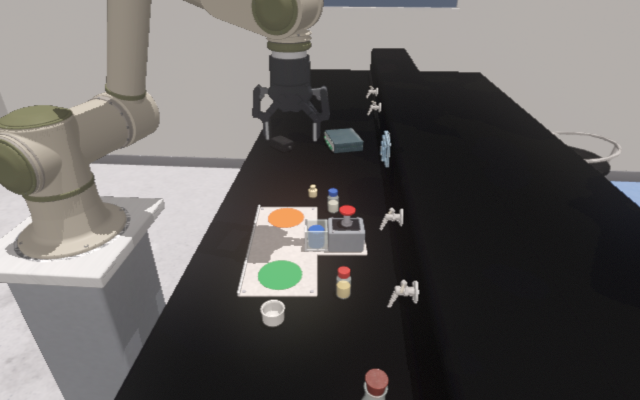

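Scene view: the dispenser stands right of the middle, with the orange disc at (320,256), green at (385,221) and the red knob at (317,180). Side view: orange (286,218), green (280,275), red knob (347,211), magazine (316,235), red vial (343,283), crucible (273,313), blue vial (333,200), weight (313,191).

```bash
cat > h.py <<'E'
import numpy as np,cv2
def ray(f,uv):
    V=f["view"];R=V[:3,:3];c=-R.T@V[:3,3]
    d=R.T@np.linalg.inv(f["mtx"])@np.array([uv[0],uv[1],1.]);return c,d/np.linalg.norm(d)
def onplane(f,uv,z):
    c,d=ray(f,uv);return c+d*(z-c[2])/d[2]
def proj(f,p):
    q=f["mtx"]@(f["view"][:3,:3]@np.array(p)+f["view"][:3,3]);return q[:2]/q[2]
def tri(f1,u1,f2,u2):
    c1,d1=ray(f1,u1);c2,d2=ray(f2,u2)
    t=np.linalg.lstsq(np.c_[d1,-d2],c2-c1,rcond=None)[0]
    a,b=c1+t[0]*d1,c2+t[1]*d2;return (a+b)/2,np.linalg.norm(a-b)
R={'green':((50,100,60),(80,255,255)),'orange':((6,150,150),(16,255,255)),'red':((0,150,90),(4,255,255)),'red2':((174,150,90),(180,255,255)),'blue':((105,130,60),(125,255,255))}
def blobs(f,c,minA=15):
    h=cv2.cvtColor(f["frame"],cv2.COLOR_RGB2HSV);m=cv2.inRange(h,*R[c])
    if c=='red': m|=cv2.inRange(h,*R['red2'])
    n,l,s,ce=cv2.connectedComponentsWithStats(m)
    return [(np.round(ce[i],1).tolist(),s[i].tolist()) for i in range(1,n) if s[i][4]>=minA]
E
python3 - <<'E'
from h import *;import pickle
d=pickle.load(open('f0.pkl','rb'))
for n in d:
  for c in('green','orange','red','blue'):
    for b in blobs(d[n],c):
        z={'green':.004,'orange':.004,'red':.09,'blue':.03}[c]
        print(n,c,b,np.round(onplane(d[n],b[0],z),3))
print(d['wrist']["frame"].shape)
E
```

```text
scene green ([383.5, 221.2], [371, 213, 23, 18, 328]) [ 0.52  -0.121  0.004]
scene green ([76.5, 314.6], [58, 302, 39, 26, 221]) [0.587 0.534 0.004]
scene orange ([319.5, 255.2], [300, 245, 41, 22, 702]) [0.493 0.081 0.004]
scene red ([316.5, 177.4], [309, 173, 16, 9, 119]) [ 0.652 -0.025  0.09 ]
scene red ([367.6, 176.8], [364, 174, 9, 7, 49]) [ 0.587 -0.124  0.09 ]
scene blue ([335.3, 206.1], [331, 205, 10, 4, 30]) [ 0.604 -0.044  0.03 ]
scene blue ([269.5, 217.1], [265, 213, 11, 9, 74]) [0.647 0.107 0.03 ]
side green ([279.5, 274.7], [259, 261, 42, 28, 928]) [ 0.51  -0.129  0.004]
side orange ([285.3, 217.5], [269, 209, 34, 18, 474]) [0.492 0.082 0.004]
side red ([347.0, 209.6], [339, 205, 17, 10, 143]) [ 0.642 -0.009  0.09 ]
side red ([343.6, 271.8], [338, 267, 12, 11, 100]) [ 0.638 -0.212  0.09 ]
side blue ([332.9, 191.9], [328, 188, 10, 8, 47]) [0.605 0.173 0.03 ]
side blue ([316.1, 227.7], [309, 225, 15, 5, 48]) [0.574 0.005 0.03 ]
wrist green ([308.7, 258.7], [277, 230, 64, 58, 2942]) [ 0.512 -0.127  0.004]
wrist orange ([291.2, 96.8], [254, 58, 75, 79, 4691]) [0.494 0.083 0.004]
wrist red ([438.2, 201.6], [422, 185, 34, 34, 883]) [ 0.644 -0.018  0.09 ]
wrist red ([410.0, 309.0], [402, 299, 18, 20, 285]) [ 0.627 -0.143  0.09 ]
wrist blue ([404.4, 43.1], [393, 31, 24, 26, 460]) [0.615 0.136 0.03 ]
wrist blue ([363.9, 192.5], [350, 179, 29, 28, 633]) [ 0.579 -0.026  0.03 ]
(400, 640, 3)
```

View pics/0wrist.png

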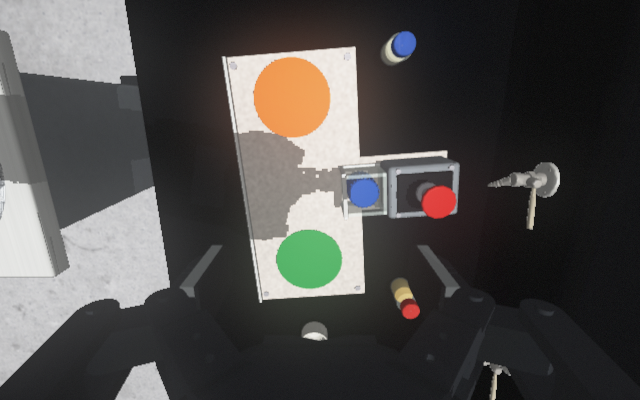

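Wrist view: orange disc (291,97), green disc (309,259) and knob (438,201). Plate corners are about (225,57), (355,47), (364,293) and (260,300). The red vial is at (405,298), the blue vial at (400,46), and the crucible at (315,332).

```bash
python3 - <<'E'
from h import *;import pickle
d=pickle.load(open('f0.pkl','rb'))
w,s,c=d['wrist'],d['side'],d['scene']
for p in((225,57),(355,47),(364,293),(260,300)): print('corner',np.round(onplane(w,p,.004),3))
print('knob tri w-s',tri(w,(438.2,201.6),s,(347,208.5)),tri(w,(438.2,201.6),c,(316.5,176.5)))
k=onplane(w,(438.5,201.5),.094);print('knob w',k)
for z in(.092,.096):print(np.round(onplane(s,(347,209),z),3),np.round(onplane(c,(316.5,176.5),z),3))
print('cap stack w/s',onplane(w,(363.9,192.5),.046),onplane(s,(316.1,227.7),.046))
print('vials',tri(w,(404.4,43.1),s,(332.9,191.9)),tri(w,(410,309),s,(343.6,271.8)))
print('crucible',onplane(s,(273,321),0),'weight',onplane(s,(313,196),0))
E
```

```text
corner [0.42  0.126 0.004]
corner [0.567 0.136 0.004]
corner [ 0.59  -0.181  0.004]
corner [ 0.442 -0.192  0.004]
knob tri w-s (array([ 0.64142453, -0.01593753,  0.09680312]), np.float64(0.00025715024502217707)) (array([ 0.63989643, -0.01534091,  0.09965148]), np.float64(0.0007150940938621511))
knob w [ 0.64273795 -0.016733    0.094     ]
[ 0.642 -0.01   0.092] [ 0.653 -0.025  0.092]
[ 0.642 -0.017  0.096] [ 0.646 -0.02   0.096]
cap stack w/s [ 0.57699364 -0.0211269   0.046     ] [ 0.57589393 -0.01828995  0.046     ]
vials (array([0.60761172, 0.13078977, 0.05425166]), np.float64(0.00201020512254566)) (array([ 0.63881786, -0.16979536,  0.05420183]), np.float64(0.001151242489963674))
crucible [ 0.51688879 -0.24692124  0.        ] weight [0.55088307 0.20024595 0.        ]
```

```bash
cat >> h.py <<'E'
from scipy.spatial.transform import Rotation as Rn
A=np.array([.5785,-.0225]);ux=np.array([.9974,.0724]);uy=np.array([-.0724,.9974])
def D(x,y,z): return np.r_[A+x*ux+y*uy,z]
def toD(p): q=np.array(p[:2])-A;return np.array([q@ux,q@uy])
def ori(jaw):  # tool x down, jaw axis (tool z) in the dispenser plane
    z=np.r_[(jaw[0]*ux+jaw[1]*uy),0];z/=np.linalg.norm(z);x=np.array([0,0,-1.])
    return Rn.from_matrix(np.c_[x,np.cross(z,x),z]).as_quat()
E
python3 - <<'E'
from h import *;import pickle
from bench import env,kinematics,monitor
d=pickle.load(open('f0.pkl','rb'))
print('tap tip',tri(d['wrist'],(489,184),d['side'],(382,227)))
print('D knob',toD((.642,-.017)),'green',toD((.511,-.128)),'vials',toD((.639,-.170)),toD((.608,.131)))
q=ori((0,1))
for p in((.642,-.017,.16),(.642,-.017,.073),D(-.048,.05,.007),D(-.0,-.1,.007)): print(kinematics.ik(p,q))
env.close_gripper(20)
env.reach((.60,-.017,.2),q); env.movel((.642,-.017,.115),velocity=.1)
s=monitor.sense();print(s['clock'],s['position'],s['contact_force'],s['finger_gap'])
from bench import eyes
for n in('side','wrist'): cv2.imwrite(f'pics/1{n}.png',eyes.grab_frame(n)['frame'][:,:,::-1])
a=cv2.imread('pics/1side.png')[100:330,200:460];b=cv2.imread('pics/1wrist.png')
cv2.imwrite('pics/1both.png',np.hstack([cv2.resize(a,(452,400)),cv2.resize(b[:, 140:500],(340,378))[:].copy() if 0 else cv2.resize(b,(348,400))]))
E
```

```text
tap tip (array([ 0.71786008, -0.01047853,  0.04864331]), np.float64(0.003651683917515139))
D knob [0.0637331 0.0008883] green [-0.0749627 -0.1003387] vials [ 0.0496637 -0.1514967] [0.0405367 0.1509651]
[-2.08567385e-01  6.28240146e-01  1.20581668e+00 -4.44089210e-16
  1.30753583e+00 -1.85182535e+00]
[-2.08567385e-01  7.16429828e-01  1.29262526e+00 -4.44089210e-16
  1.13253756e+00 -1.85182535e+00]
[-1.76970796e-01  6.06943583e-01  1.71393993e+00 -4.44089210e-16
  8.20709136e-01 -1.82022876e+00]
[-4.01350188e-01  7.23839682e-01  1.48420907e+00 -4.44089210e-16
  9.33543897e-01 -2.04460815e+00]
3.475 [ 0.64217856 -0.01705499  0.11572515] [0.02533037 0.7095157  0.23647993] -8.439832205754967e-05
```

View pics/1both.png

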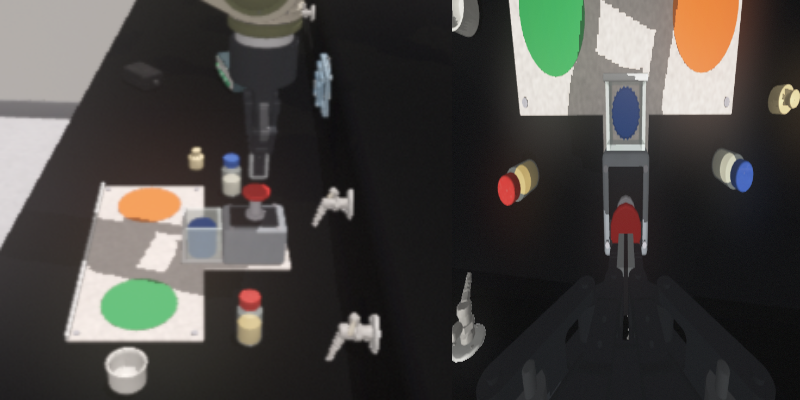

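In the left crop (side view) the shut fingers hang directly over the knob. In the right crop (wrist view) the fingertips line up with the knob at (625,225), centred between the housing walls, with clear room around them. Pressing now.

```bash
python3 - <<'E'
from h import *
from bench import env,monitor,eyes
def st(t): s=monitor.sense();print(t,s['clock'],np.round(s['position'],4),np.round(s['contact_force'],1))
env.movel((.642,-.017,.099),velocity=.05); st('near')
g=env.movel((.642,-.017,.0735),velocity=.025,guard=28); st(('down',g)); env.hold(.3); st('held')
env.movel((.642,-.017,.115),velocity=.04); st('up')
env.movel((.56,-.03,.23),velocity=.2); env.reach(D(-.06,.0,.235),ori((1,0)))
st('look')
import pickle
d={n:eyes.grab_frame(n) for n in("side","wrist")};pickle.dump(d,open('f1.pkl','wb'))
for n in d:
  print(n,[(b,np.round(toD(onplane(d[n],b[0],.018)),4)) for b in blobs(d[n],'blue')],[np.round(onplane(d[n],b[0],.004),4) for b in blobs(d[n],'green')])
cv2.imwrite('pics/2w.png',d['wrist']['frame'][:,:,::-1])
E
```

```text
near 4.0417 [ 0.6419 -0.017   0.0987] [-0.9  0.3  0.3]
('down', False) 5.2083 [ 0.6423 -0.017   0.0744] [-2.6 -0.1  7. ]
held 5.5083 [ 0.6423 -0.0171  0.0744] [-2.6 -0.5  8.1]
up 6.7 [ 0.6419 -0.017   0.1147] [-0.6  0.5 -0.3]
look 8.95 [ 0.5187 -0.0268  0.2346] [ 0.3  0.4 -0.2]
side [(([333.1, 192.0], [329, 188, 9, 8, 44]), array([0.0425, 0.2144])), (([296.3, 239.6], [289, 236, 13, 9, 56]), array([-0.0461, -0.0011]))] [array([ 0.5104, -0.1291,  0.004 ])]
wrist [(([422.7, 21.1], [411, 8, 24, 27, 482]), array([0.0522, 0.1597])), (([328.5, 165.1], [314, 155, 26, 26, 385]), array([-0.0469,  0.0042])), (([367.5, 169.8], [354, 157, 28, 27, 605]), array([ 0.0006, -0.0016]))] [array([ 0.5047, -0.1139,  0.004 ])]
```

View pics/2w.png

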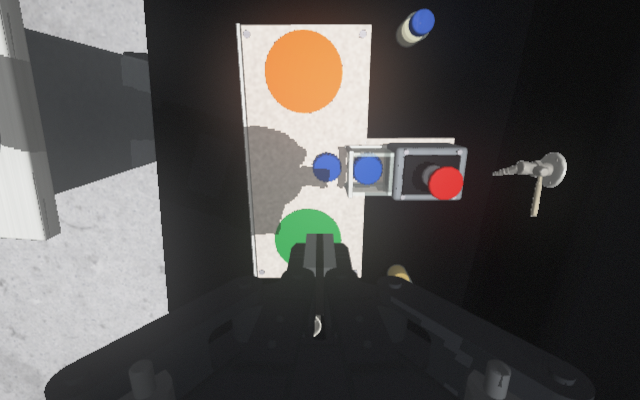

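The wrist view shows the ejected cap flat in front of the slot at (327,167), which is D(-0.047, 0). The next cap is in the magazine at (367,170) and the knob is up. First push goes straight towards green, about 50 mm.

```bash
python3 - <<'E'
from h import *
from bench import env,monitor,eyes
import pickle
def st(t): s=monitor.sense();print(t,s['clock'],np.round(toD(s['position']),4),round(s['position'][2],4),np.round(s['contact_force'],1))
env.reach(D(-.05,.047,.12),ori((0,1)))
env.movel(D(-.05,.047,.008),velocity=.1); st('start')
env.movel(D(-.05,-.02,.008),velocity=.05); st('end1')
env.movel(D(-.05,-.005,.008),velocity=.05)
env.movel(D(-.03,.03,.20),velocity=.2)
d={n:eyes.grab_frame(n) for n in("side","wrist")};pickle.dump(d,open('f2.pkl','wb'))
for n in d:
  print(n,[(b,np.round(toD(onplane(d[n],b[0],.018)),4)) for b in blobs(d[n],'blue')],[np.round(toD(onplane(d[n],b[0],.004)),4) for b in blobs(d[n],'green')])
a=d['side']['frame'][150:350,200:400];b=d['wrist']['frame']
cv2.imwrite('pics/3.png',np.hstack([cv2.resize(a,(300,300)),cv2.resize(b,(480,300))])[:,:,::-1])
E
```

```text
start 11.6417 [-0.0496  0.0469] 0.0086 [0.9 0.7 0.8]
end1 13.1333 [-0.05   -0.0198] 0.008 [-0.2 -0.2 -0.1]
side [(([332.9, 191.9], [328, 188, 10, 8, 49]), array([0.042 , 0.2149])), (([293.0, 254.9], [286, 250, 15, 11, 121]), array([-0.0505, -0.0554]))] [array([-0.0759, -0.1014])]
wrist [(([244.8, 156.1], [230, 141, 32, 31, 735]), array([-0.0498, -0.0506])), (([292.4, 202.5], [277, 191, 32, 26, 675]), array([ 0.0029, -0.0004])), (([434.7, 247.7], [424, 238, 22, 20, 342]), array([0.0593, 0.1666]))] [array([-0.0763, -0.1021])]
```

View pics/3.png

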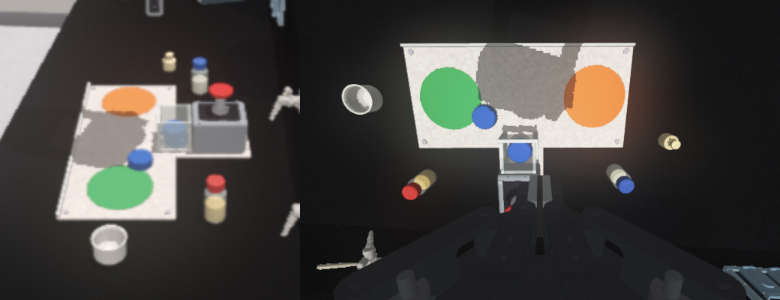

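The cap lies flat at D(-0.050, -0.052), seen at (484,117) in the composite, touching the green disc's edge. The finger half-thickness comes out at about 14 mm. The second cap shows in the magazine and nothing else has moved. Next I push to y ≈ -0.098, then in -x from the magazine side.

```bash
python3 - <<'E'
from h import *
from bench import env,monitor,eyes
import pickle,sys
def st(t): s=monitor.sense();print(t,s['clock'],np.round(toD(s['position']),4),round(s['position'][2],4),np.round(s['contact_force'],1))
def cap(tag):
    d={n:eyes.grab_frame(n) for n in("side","wrist")};pickle.dump(d,open(f'f{tag}.pkl','wb'));o={}
    for n in d:
        o[n]=[toD(onplane(d[n],b[0],.018)) for b in blobs(d[n],'blue')]
        print(tag,n,np.round(o[n],4).tolist(),[np.round(toD(onplane(d[n],b[0],.004)),4) for b in blobs(d[n],'green')])
    return [p for p in o['wrist'] if p[0]<-.03],d
env.movel(D(-.05,-.005,.008),velocity=.15); st('s')
env.movel(D(-.05,-.065,.008),velocity=.05); st('end2')
env.movel(D(-.05,-.05,.008),velocity=.05)
env.movel(D(-.03,.0,.20),velocity=.2)
c,d=cap(3)
if len(c)!=1 or np.linalg.norm(c[0]-[-.05,-.097])>.012: print('odd');sys.exit()
y=c[0][1]
env.reach(D(.006,y,.12),ori((1,0)))
env.movel(D(.006,y,.008),velocity=.1); st('s3')
env.movel(D(-.043,y,.008),velocity=.05); st('end3')
env.movel(D(-.025,y,.008),velocity=.05)
env.movel(D(.0,y+.02,.12),velocity=.15)
env.reach(D(-.03,.02,.22),ori((0,1)))
c,d=cap(4)
a=d['side']['frame'][150:350,200:400];b=d['wrist']['frame']
cv2.imwrite('pics/4.png',np.hstack([cv2.resize(a,(300,300)),cv2.resize(b,(480,300))])[:,:,::-1])
st('end')
E
```

```text
s 16.275 [-0.0496 -0.005 ] 0.0087 [-0.1 -0.5  0.4]
end2 17.625 [-0.05   -0.0647] 0.008 [-0.5  0.2  0.5]
3 side [[0.0418, 0.2155], [-0.0511, -0.1008]] [array([-0.0813, -0.1134])]
3 wrist [[-0.05, -0.0954], [0.003, 0.0005], [0.0594, 0.1708]] [array([-0.0818, -0.1046])]
s3 21.8833 [ 0.0064 -0.0956] 0.0087 [ 0.3 -0.6  0.6]
end3 23.0167 [-0.0428 -0.0954] 0.008 [ 0.1 -0.4 -0.7]
4 side [[0.0423, 0.2144], [-0.0736, -0.0993]] [array([-0.0756, -0.1074])]
4 wrist [[-0.073, -0.0954], [0.0028, 0.0], [0.0581, 0.1669]] [array([-0.0756, -0.1039])]
end 25.8417 [-0.0301  0.0198] 0.2195 [ 0.1  0.3 -0.6]
```

```bash
ls -la pics/4.png
```

```text
-rw-r--r-- 1 agent agent 266994 Dec  4 21:17 pics/4.png
```

View pics/4.png

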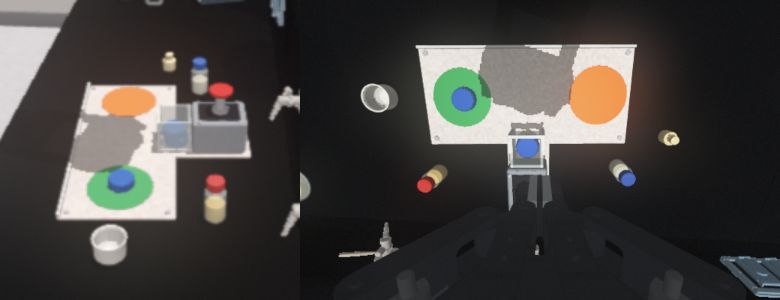

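The cap lies flat and wholly inside the green disc, at (463,99) in the composite, about 6 mm off the disc's centre. The knob is up and the bystanders are in place. One quick check that the stack has dropped, then I hand in.

```bash
python3 - <<'E'
from h import *
import pickle
from bench import job,monitor
for k,n in((0,'wrist'),(1,'wrist'),(2,'wrist'),(4,'wrist')):
    f=pickle.load(open(f'f{k}.pkl','rb'))[n]
    for b in blobs(f,'blue'):
        p=[np.round(toD(onplane(f,b[0],z)),4).tolist() for z in(.032,.046)]
        if abs(p[0][0])<.02: print(k,p,b[1])
a=pickle.load(open('f1.pkl','rb'))['wrist'];e=pickle.load(open('f4.pkl','rb'))['wrist']
pick=lambda f:[b[0] for b in blobs(f,'blue') if abs(toD(onplane(f,b[0],.032))[0])<.02][0]
t=tri(a,pick(a),e,pick(e));print('stack top',toD(t[0]),t)
print(monitor.sense()['clock'])
if t[0][2]<.04: job.hand_in();print('handed in')
E
```

```text
0 [[0.0005, -0.0026], [-0.0014, 0.0015]] [350, 179, 29, 28, 633]
1 [[-0.0017, 0.0013], [-0.004, 0.0041]] [354, 157, 28, 27, 605]
2 [[-0.0015, 0.0009], [-0.006, 0.0022]] [277, 191, 32, 26, 675]
4 [[-0.0014, 0.0008], [-0.0056, 0.0016]] [288, 185, 30, 25, 587]
stack top [-0.0013623   0.00092669] (array([ 0.57707422, -0.02167439,  0.03118784]), np.float64(0.0004819153978069394))
25.8417
the job is handed in; nothing more can be done
handed in
```

I pressed the plunger once, slowly. The fingertips stopped at z = 0.0744, about 21.6 mm of travel, and the plunger sprang back up. One cap came out. I slid it with the shut fingers in three pushes: two along the plate towards green, then one away from the magazine. I handed the job in at 25.8 s, with the arm clear of everything.

**Last checks:**
- **Cap on the green disc:** it lies flat, about 6 mm from the disc's centre (27 mm allowed).
- **Magazine:** triangulation puts the top of the stack at z = 31 mm, against 32 mm expected for two caps, and within 2 mm of the magazine axis. So the second cap has dropped to the lowest place.
- **Plunger and other items:** in the last picture the knob is up, and the vials, crucible and weight show no visible movement.

None of these checks failed. The side and wrist views differed by about 4 mm on the cap's position, as the side view also takes in the cap's wall. The green disc's centre read 3 to 6 mm off with the cap on it, since the cap hides part of it, so I used the earlier reading. I did not measure the final positions of the bystanders.

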